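Stow the tube piece in the push-latch keeper

ROBOT

A 7-joint arm with a two-finger parallel gripper is mounted at the origin on the work surface; the furniture and walls round the work are solid. World frame = base frame: x ahead of the robot, y to its left, z up, the work surface at z = 0. Lengths are in m, angles in rad, forces in N, time in s.
With the tool pointing down it reaches from about 0.35 to 0.9 m from the base axis. Payload 8.1 kg.
Tool frame: the origin (TCP) lies between the finger pads; the fingertips stand 11 mm ahead of it and the grasp point (between the pads) lies 8 mm behind it (r.finger_overhang is the distance from the TCP to the fingertips, in m); z points along the fingers, y is the direction in which the jaws open and shut (so a half turn about z gives the same grasp; the last joint's range is limited). The gripper opens to 85 mm and grips with 20 to 120 N. Pads are 22 mm wide; open, the fingers measure 114 mm over their backs; the gripper's body (76 mm by 85 mm) begins 54 mm behind the grasp point. The pads swing forward as they close: fully open they stand 13 mm farther back than shut.
Start: joints at [-1.291, 0.434, 0.025, 1.573, -0.012, 1.134, -0.075], TCP at [0.233, 0.58, 0.242] pointing down, gripper open.
Joint ranges: [-2.62, 2.62], [-0.44, 2.09], [-1.27, 1.32], [0.08, 2.57], [-1.32, 4.46], [0.12, 2], [-2.74, 2.74]. Speed limits (rad/s): [2.22, 2.22, 3.01, 3.01, 3.14, 3.14, 3.14].

INTERFACE

Orientations are given as a unit quaternion [x, y, z, w].
In Python, from cell import r gives the robot as it stands.
- The arm moves only by the tool send_rows, never from a script. Its argument "rows" is one flat list of numbers, 4 for each row, row after row: the shift along the tool's x, y, z in m, then the turn about the tool's z in degrees. A call has 1 to 12 rows; each row is the pose to reach, as a shift and turn from the pose measured when the call began, along the tool's axes at that moment; what a row does not reach only later rows make up. A row lasts 1/12 s, in which the tool goes at most 41.7 mm and 7.16 degrees, less where a joint would pass 70% of its speed; a pose out of reach is approached as far as the arm can. A call with a gripper value outside its range is refused whole. "grip" is the opening, from 0 (shut) to 1 (fully open), set as the call begins (left out, the last holds). The fingers move at their own pace and stop on an object; "squeeze" is the grip in N (left out, the last holds). Time passes only in rows, so rows that repeat a pose let the fingers close. It gives the time, the measured TCP pose, the force and the opening at its end, in the units of the state.
- r.sense(): the state, without advancing time (a new reading comes with each control period).
- r.capture(name): name is "scene" or "side" or "wrist"; returns (picture, depth): 384x512x3 uint8, red, green, blue; 384x512 float32, m along the optical axis (not along the pixel's ray), 0 where there is no reading.
- r.camera_model(name): a dict with "camera_matrix" (3x3 intrinsics, pixels), "position" and "attitude" of the camera in the world. Camera axes: x right, y up, looking along -z (the intrinsics and any distortion apply to the point x, -y, -z); pixel columns grow to the right and rows downward; lengths in m; the calibration is good to about 2 mm. A picture is of the moment at which its call begins: read the wrist's pose just before it. camera_model takes no time and is no camera call; for the wrist camera it gives the pose at the moment of the call.
- r.job_done(): hands the job in, once; it reports no verdict.
The state is a dict: "time": time; "joints": joint angles; "dq": joint speeds; "joint_efforts": joint torques, N m; "position": TCP position; "eef_rot": TCP orientation; "ft_force": force on the tool from outside, world axes, zero at the start; "ft_torque": the same for the moment, N m; "grip_width": finger opening in m.
Only numpy, scipy, OpenCV 4.12 (cv2) and the standard library are available. Lean on these libraries where they do the work, as an engineer would, in place of code of your own. Each camera call takes 0.05 s, during which the arm holds its last target. There are 200 camera calls.

TASK

Stow the square tube piece in the blue push-latch keeper. Its empty orange tray is locked down: press it gently, only until you feel it reach its soft stop, and let go so that it pops up; lay the tube piece squarely into the raised tray and let go of it; then press the loaded tray down the same gentle way until it catches and stays locked down, and leave it. Do not disturb the screw carton, the wax tin or the tape measure.

Things in the scene. Friction and masses are not known exactly. Their poses are not given: they have to be found in the camera images.
- keeper: blue metal housing fixed to the bench: an open-topped well with the orange tray in it, 76 x 178 mm, long side along its y. Origin: underside, at the well's centre in plan. Well 60 mm wide (x +-30), y -62 to +62; walls 8 mm thick, 56 mm high. Closed latch head at the +y end (y 62 to 108), 67 mm high. Over 28 N on tray or housing harms the latch.
- tray: orange tray moving straight up and down in the well, axes as the keeper's. Origin: centre of its floor's upper face, 58 mm above the keeper's origin when up, lower by joint lift. Floor 56 x 120 mm. Flared lips 9 mm high mark a pocket 34 x 105 mm (long side along y): one across each end, and at y +-35 to +-51 on the long sides. The middle (y +-35) has no lips; press the empty tray there.
- lift (a joint): tray pressed down, m: 0 = up, 0.016 = locked. Takes 3 N (up) to 9 N (deepest) to hold down. Push-push latch: a press to the soft stop, then release, frees a locked tray (rises to 0) or locks a raised one. The stop lies at 0.025 to 0.040, different each run, shown by no reading: feel for it. Past it the force climbs about 12 N per mm; a press over 1 mm short of it may not switch the latch.
- tube_mid (a point): centre (half-way up) of the loose dark red-brown square tube piece, 30 x 100 x 30 mm, long side along y, about 0.15 kg; it lies flat on the bench. In the tray its centre is 15 mm above the tray's floor. Grasp it across its 30 mm width near the middle. Either end may point either way, and it may be pressed on its top.
- screw_box: bystander: loose brown carton of screws, 55 x 85 x 40 mm, long side along y; origin under its centre. It may stand in either of the two places, the tube piece in the other.
- wax_tin: bystander: loose round flat tin, 71 mm across, 25 mm high; origin under its centre
- tape_measure: bystander: loose yellow tape measure, 35 x 87 x 64 mm; origin under its centre

How it is judged:
By the outcome, as a careful person would: the job done as asked, in the order asked, and still so for the second after the job is handed in, with the robot touching nothing.
It also fails if it takes over 61 s, if anything falls off the work surface, if the arm or the gripper's body presses on something with over 40 N, if the wrist force passes 120 N, or if a joint passes its speed limit or range.

## Working session

There is one attempt and no reset: what is moved stays moved. The work goes in short steps, Python scripts to look and compute and a tool call to move; the robot and the scene stay as the last step left them, time stands still between calls to the robot, and variables do not carry over. Pictures are saved under pics/ and viewed, about 8 in all and at most 12, crops included, and the job is handed in when it is done.

Besides the shell and the picture viewer there is one more tool, called as name(argument=value, ...) on one line, values as JSON. send_rows: Moves the arm, as the interface text tells. Its arguments: {"type":"object","properties":{"rows":{"type":"array"},"grip":{"type":"number"},"squeeze":{"type":"number"}},"required":["rows"]}

```bash
mkdir -p pics; ls
cat > h.py <<'E'
import numpy as np, cv2
from scipy.spatial.transform import Rotation as R
from cell import r
def cam(n):
    m=r.camera_model(n); p,d=r.capture(n); return m,p,d
def att(m):
    a=np.array(m["attitude"]); return a if a.shape==(3,3) else R.from_quat(a).as_matrix()
def cloud(m,d):
    K=np.array(m["camera_matrix"]); v,u=np.mgrid[:d.shape[0],:d.shape[1]]
    c=np.stack([(u-K[0,2])/K[0,0]*d,-(v-K[1,2])/K[1,1]*d,-d],-1)
    return c@att(m).T+np.array(m["position"])
def save(p,n): cv2.imwrite("pics/"+n+".png",p[...,::-1])
E
python3 - <<'E'
from h import *
s=r.sense(); print(s)
ims=[]
for n in("scene","side"):
    m,p,d=cam(n); print(m); np.savez(n,p=p,d=d,X=cloud(m,d)); save(cv2.resize(p,(800,600)),n)
E
```

```text
pics
{'time': 0.0, 'joints': array([-1.29059797,  0.43526558,  0.02496451,  1.57410487, -0.01160907,
        1.1339802 , -0.07510509]), 'dq': array([ 0.00223286, -0.00144199, -0.00130915, -0.00124161, -0.00019177,
        0.00072506, -0.00077723]), 'joint_efforts': array([-5.69616022e-04, -6.70459700e+01,  1.02471694e+00, -3.16224253e+01,
        1.54140545e-02,  1.23375293e-02, -1.30946680e-05]), 'position': array([0.23331041, 0.57929398, 0.24149638]), 'eef_rot': array([ 1.90267571e-01,  9.81731940e-01, -8.01823625e-04, -8.64620452e-05]), 'ft_force': array([ 0.00333996, -0.73676399,  1.15801307]), 'ft_torque': array([-0.0550995 ,  0.07479233, -0.02296493]), 'grip_width': 0.08534235349678171}
{'camera_matrix': array([[477.11958176,   0.        , 260.75885916],
       [  0.        , 477.11958176, 191.37098806],
       [  0.        ,   0.        ,   1.        ]]), 'position': array([-0.01242898, -0.909253  ,  0.64414775]), 'attitude': array([ 0.49093135, -0.13174449, -0.21501338,  0.8339059 ])}
{'camera_matrix': array([[445.53765667,   0.        , 261.4707165 ],
       [  0.        , 445.53765667, 193.35773559],
       [  0.        ,   0.        ,   1.        ]]), 'position': array([ 0.0568084 , -0.69832705,  0.83809671]), 'attitude': array([ 0.37962499, -0.1203791 , -0.28659929,  0.87135216])}
```

View pics/scene.png

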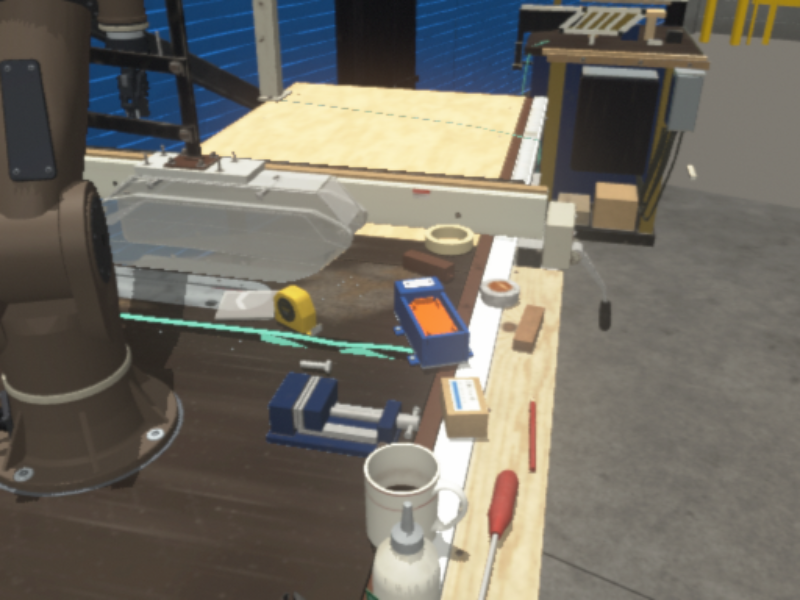

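View pics/side.png

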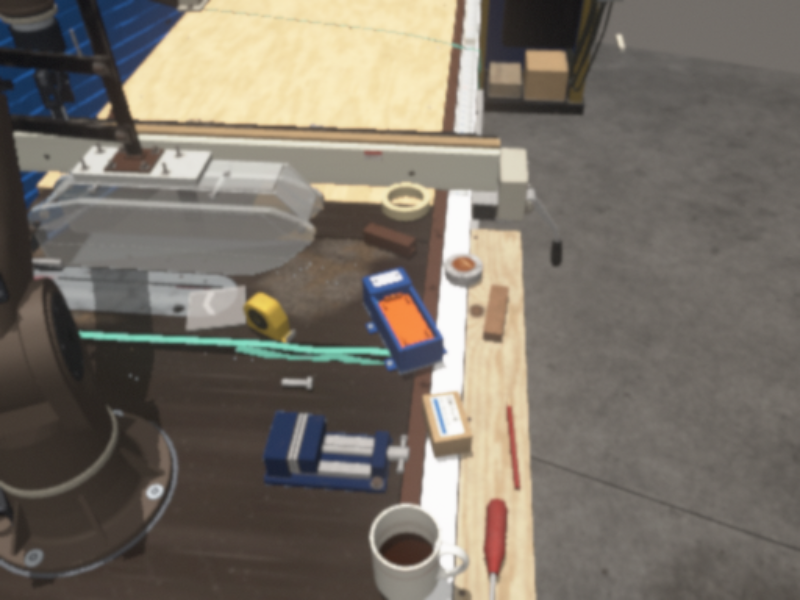

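The scene shows the keeper at about (430,320), with a dark red-brown bar at (428,263) that is probably the tube and a lighter block at (528,327). The carton is at (465,405), a tin at (500,290) and the tape measure at (293,308). Next I'll measure them in 3D.

Run:
```python
from h import *
for n,boxes in (("scene",dict(tube=(400,245,458,285),block=(510,300,548,355),keeper=(385,270,475,370),tape=(270,280,320,335),box=(438,370,492,440),tin=(475,272,525,310))),("side",dict(tube=(358,215,420,262),block=(480,280,512,345),keeper=(355,260,448,375)))):
    z=np.load(n+".npz"); X=z["X"];p=z["p"].astype(int)
    for k,b in boxes.items():
        x0,y0,x1,y1=[int(v*.64) for v in b]
        P=X[y0:y1,x0:x1].reshape(-1,3); C=p[y0:y1,x0:x1].reshape(-1,3)
        ok=(P[:,2]>.008)&(P[:,2]<.12)&(np.abs(P)<1.2).all(1)
        P=P[ok];C=C[ok]
        if k=="keeper":
            o=(C[:,0]>170)&(C[:,1]<140)&(C[:,2]<90)
            print("orange",o.sum(),np.percentile(P[o],[5,50,95],axis=0).round(3).tolist())
            # housing
            bl=(C[:,2]>C[:,0]+25)
            Q=P[bl]
            t=Q[Q[:,2]>.046]
            print("rim z",np.percentile(t[:,2],[10,50,90,99]).round(4))
            for nm,q in(("floor",P[o]),("rim",t)):
                print(nm,cv2.minAreaRect(q[:,:2].astype(np.float32)),np.median(q,axis=0))
            continue
        zt=np.percentile(P[:,2],95) if len(P) else 0
        T=P[P[:,2]>zt-.006]
        print(n,k,len(P),"ztop",round(zt,4),[np.round(a,4) for a in cv2.minAreaRect(T[:,:2].astype(np.float32))],"col",np.median(C,axis=0))
```

```text
scene tube 530 ztop 0.0661 [array([0.5525, 0.0515]), array([0.0297, 0.065 ]), np.float64(70.6466)] col [118.  90.  74.]
scene block 358 ztop 0.0203 [array([ 0.6822, -0.0866]), array([0.1246, 0.0328]), np.float64(42.1546)] col [186. 147. 113.]
orange 137 [[0.496, -0.084, 0.041], [0.536, 0.002, 0.046], [0.559, 0.016, 0.053]]
rim z [0.0512 0.0569 0.0648 0.0669]
floor ((0.5294923186302185, -0.03648854419589043), (0.11117783188819885, 0.05345103517174721), 74.85359191894531) [0.53620453 0.00239476 0.04562666]
rim ((0.5280205011367798, -0.02473684400320053), (0.17944540083408356, 0.07809794694185257), 75.76207733154297) [ 0.52277632 -0.0019961   0.05693911]
scene tape 615 ztop 0.0632 [array([0.3525, 0.1198]), array([0.0326, 0.0517]), np.float64(22.5443)] col [139. 120.  54.]
scene box 970 ztop 0.041 [array([ 0.4619, -0.2265]), array([0.0887, 0.0551]), np.float64(64.6373)] col [221.5 194.  147. ]
scene tin 352 ztop 0.0255 [array([0.707 , 0.0324]), array([0.0699, 0.0689]), np.float64(6.5492)] col [188.5 154.5 142. ]
side tube 393 ztop 0.0311 [array([0.6458, 0.1785]), array([0.0343, 0.0999]), np.float64(20.9845)] col [100.  75.  63.]
side block 397 ztop 0.0196 [array([ 0.6811, -0.0874]), array([0.1256, 0.0317]), np.float64(42.4779)] col [175. 135. 105.]
orange 281 [[0.494, -0.089, 0.04], [0.531, -0.013, 0.043], [0.557, 0.012, 0.051]]
rim z [0.0499 0.0555 0.0637 0.0661]
floor ((0.5266472101211548, -0.03962019085884094), (0.11551273614168167, 0.055187616497278214), 75.65144348144531) [ 0.53079492 -0.01263588  0.04319223]
rim ((0.528100311756134, -0.021942608058452606), (0.18274469673633575, 0.07646418362855911), 75.65287780761719) [0.52531718 0.00244321 0.05553617]
```

Run:
```python
from h import *
print(r.finger_overhang)
for n in("scene","side"):
    X=np.load(n+".npz")["X"]
    print(n,"rows y .7..-.2, cols x .1...8: max z (cm)")
    for y in np.arange(.7,-.25,-.08):
        L=[]
        for x in np.arange(.1,.85,.08):
            q=X[(abs(X[...,0]-x)<.04)&(abs(X[...,1]-y)<.04)]
            L.append("%4d"%(100*q[:,2].max()) if len(q) else "   .")
        print("%.2f"%y," ".join(L))
for n,(us) in (("scene",[(100,160),(300,175),(545,190),(330,190),(250,205),(210,230)]),):
    X=np.load(n+".npz")["X"]
    for u,v in us: print(u,v,X[int(v*.64),int(u*.64)].round(3))
```

```text
0.011
scene rows y .7..-.2, cols x .1...8: max z (cm)
0.70    .    .    .    .   11   10    .    .    .    .
0.62    .   42   40    .    .   11   11    .    .    .
0.54   27   47   46    .    .   10   11   11    .    .
0.46   14   39   47   47    .    .   10   11   11    .
0.38    0   15   47   46   20    .    0   10   11   11
0.30    0    0   15   20   19   18   12    2    9   11
0.22    0    0    0   12   18   18   12    3    2    9
0.14   50    0    0    6    0   12    0    3    0    0
0.06   53    0    0    6    1    6    6    2    2    0
-0.02   47    0    0    1    0    6    6    2    2    0
-0.10    1    5    6    6    0    5    5    2    2    .
-0.18    0    6    6    6    4    4    0    0    .    .
side rows y .7..-.2, cols x .1...8: max z (cm)
0.70    0    0    .   10   11   11    .    .    0    0
0.62    0   40   40    .   10   11   10    .    0    0
0.54   26   45   45    .    .   10   11   11    .    .
0.46   14   39   47   46    .    .   10   11   11    .
0.38    0   15   47   46   20    .    0   10   11   11
0.30    0    0   15   20   19   18   13    2   10   11
0.22    0    0    1   13   18   18   12    3    2    9
0.14    0    0    1    6    0   12    0    3    0    0
0.06   53    0    0    6    1    6    6    2    2    0
-0.02   45    0    0    1    0    6    6    2    2    0
-0.10    1    5    6    6    0    5    5    2    2  -86
-0.18    0    6    6    6    4    4    0    0    .  -85
100 160 [0.18  0.854 0.098]
300 175 [0.453 0.317 0.184]
545 190 [0.943 0.216 0.105]
330 190 [0.482 0.249 0.174]
250 205 [0.348 0.293 0.154]
210 230 [0.285 0.346 0.099]
```

Run:
```python
from h import *
X=np.load("scene.npz")["X"]
for u,v in [(168,8),(172,40),(180,80),(185,110),(190,135),(190,160),(120,65),(150,125),(110,115),(130,90),(215,75),(240,95),(260,40),(270,90),(130,20),(120,45)]: print(u,v,X[int(v*.64),int(u*.64)].round(3))
m,p,d=cam("wrist"); save(cv2.resize(p,(640,480)),"w0")
P=np.load("scene.npz")["p"][0:190,30:330]
save(cv2.resize(P,(800,507),interpolation=2),"crop")
```

```text
168 8 [0.282 0.427 0.467]
172 40 [0.284 0.433 0.416]
180 80 [0.285 0.422 0.351]
185 110 [0.287 0.428 0.298]
190 135 [0.285 0.406 0.259]
190 160 [0.284 0.428 0.207]
120 65 [0.201 0.491 0.372]
150 125 [0.232 0.468 0.267]
110 115 [0.175 0.524 0.281]
130 90 [0.215 0.511 0.324]
215 75 [0.774 2.014 0.005]
240 95 [ 0.884  2.08  -0.093]
260 40 [0.825 1.591 0.198]
270 90 [0.839 1.579 0.035]
130 20 [0.24  0.542 0.437]
120 45 [0.215 0.545 0.396]
```

View pics/crop.png

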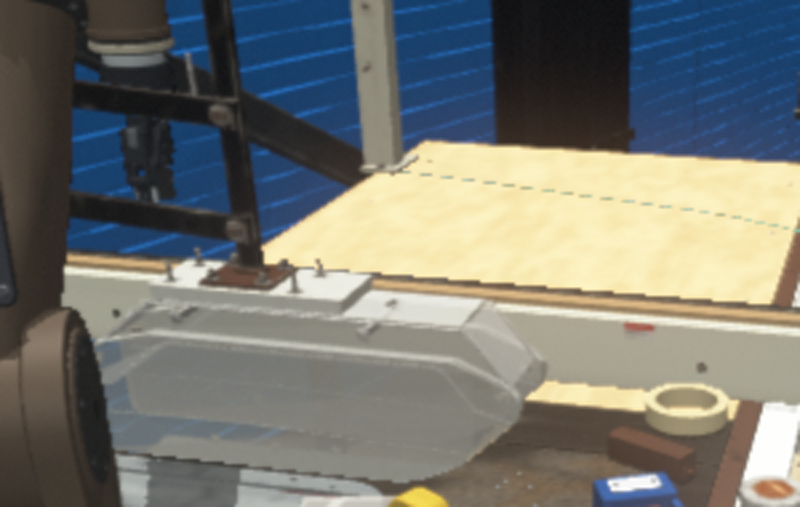

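View pics/w0.png

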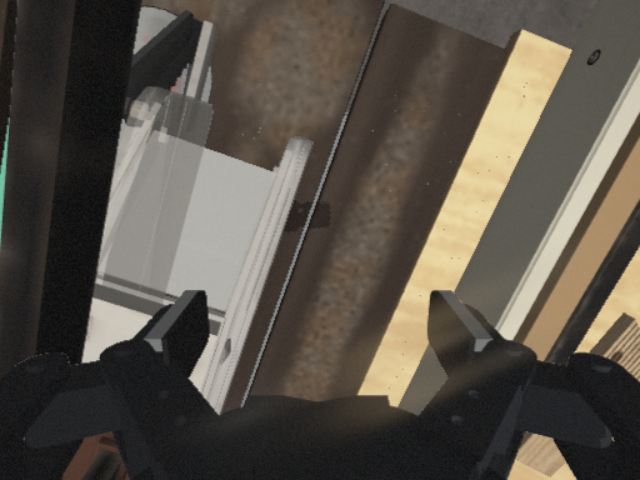

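Run:
```python
from h import *
m=r.camera_model("wrist"); print(m, att(m).round(2))
Z={n:np.load(n+".npz")["X"] for n in("scene","side")}
for n,X in Z.items():
    q=X[(X[...,2]>.22)&(X[...,0]>.1)&(X[...,0]<.5)&(X[...,1]>.2)&(X[...,1]<.75)]
    for z in np.arange(.22,.56,.03):
        s=q[abs(q[:,2]-z)<.015]
        if len(s):
            H=np.unique((s[:,:2]/.03).round().astype(int),axis=0,return_counts=True)
            print(n,"%.2f"%z,[(round(a[0]*.03,2),round(a[1]*.03,2),int(c)) for a,c in zip(*H) if c>6])
```

```text
{'camera_matrix': array([[293.385506  ,   0.        , 254.26995603],
       [  0.        , 293.385506  , 187.60757996],
       [  0.        ,   0.        ,   1.        ]]), 'position': array([0.17248532, 0.6049987 , 0.37251758]), 'attitude': array([-0.10978363, -0.07362535,  0.55467372,  0.82150102])} [[ 0.37 -0.9  -0.24]
 [ 0.93  0.36  0.1 ]
 [-0.   -0.26  0.97]]
scene 0.22 [(np.float64(0.27), np.float64(0.42), 10), (np.float64(0.3), np.float64(0.42), 38)]
scene 0.25 [(np.float64(0.15), np.float64(0.51), 11), (np.float64(0.15), np.float64(0.54), 30), (np.float64(0.18), np.float64(0.51), 50), (np.float64(0.21), np.float64(0.48), 66), (np.float64(0.24), np.float64(0.45), 75), (np.float64(0.24), np.float64(0.63), 28), (np.float64(0.27), np.float64(0.42), 83), (np.float64(0.27), np.float64(0.45), 16), (np.float64(0.27), np.float64(0.63), 8), (np.float64(0.3), np.float64(0.42), 64)]
scene 0.28 [(np.float64(0.15), np.float64(0.51), 20), (np.float64(0.15), np.float64(0.54), 64), (np.float64(0.18), np.float64(0.48), 9), (np.float64(0.18), np.float64(0.51), 72), (np.float64(0.21), np.float64
[... 5577 characters left out ...]
 14), (np.float64(0.27), np.float64(0.57), 36), (np.float64(0.3), np.float64(0.42), 122)]
side 0.43 [(np.float64(0.18), np.float64(0.57), 28), (np.float64(0.21), np.float64(0.54), 162), (np.float64(0.21), np.float64(0.57), 21), (np.float64(0.24), np.float64(0.54), 155), (np.float64(0.27), np.float64(0.42), 39), (np.float64(0.27), np.float64(0.45), 14), (np.float64(0.27), np.float64(0.54), 45), (np.float64(0.27), np.float64(0.57), 16), (np.float64(0.3), np.float64(0.42), 124)]
side 0.46 [(np.float64(0.21), np.float64(0.54), 51), (np.float64(0.21), np.float64(0.57), 8), (np.float64(0.24), np.float64(0.54), 25), (np.float64(0.27), np.float64(0.42), 35), (np.float64(0.3), np.float64(0.42), 113)]
```

The route out is blocked. A saw-guard frame has a post at about (0.285, 0.425) rising above z 0.48, and its bars lie between the robot base and the gripper. I'll rise first and look for the top of the post.

send_rows(rows=[0,0,-0.03,0,0,0,-0.06,0,0,0,-0.09,0,0,0,-0.12,0,0,0,-0.15,0,0,0,-0.18,0,0,0,-0.21,0,0,0,-0.24,0,0,0,-0.27,0,0,0,-0.3,0,0,0,-0.3,0], grip=0)

```text
time: 1.07
position: [0.2336, 0.5802, 0.5475]
eef_rot: [0.19, 0.982, 0.003, 0.0]
ft_force: [1.0, 0.1, 1.5]
grip_width: -0.0001
```

Run:
```python
from h import *
s=r.sense(); print(s["time"],s["position"],s["joints"].round(2),s["ft_force"].round(1),s["grip_width"])
m,p,d=cam("wrist"); X=cloud(m,d); print(m["position"]); save(cv2.resize(p,(640,480)),"w1")
q=X[(X[...,2]>.22)&(d>.05)]; 
H,c=np.unique((q/.04).round().astype(int),axis=0,return_counts=True)
for a,k in zip(H,c):
    if k>25: print((a*.04).round(2),k)
```

```text
1.0667 [0.2336472  0.58018847 0.54746956] [-1.31  0.38  0.06  0.92 -0.02  1.83 -0.07] [1.  0.1 1.5] -0.00014156693566090632
[0.17244348 0.60476572 0.67832254]
[0.04 0.6  0.28] 26
[0.04 0.64 0.28] 136
[0.08 0.6  0.28] 556
[0.08 0.6  0.4 ] 738
[0.08 0.64 0.28] 64
[0.08 0.72 0.28] 66
[0.08 0.72 0.32] 55
[0.12 0.56 0.28] 427
[0.12 0.56 0.36] 33
[0.12 0.56 0.4 ] 897
[0.12 0.56 0.44] 102
[0.12 0.6  0.28] 113
[0.12 0.6  0.4 ] 262
[0.16 0.52 0.28] 305
[0.16 0.52 0.36] 43
[0.16 0.52 0.4 ] 630
[0.16 0.56 0.28] 153
[0.16 0.56 0.36] 36
[0.16 0.56 0.4 ] 325
[0.2  0.48 0.28] 217
[0.2  0.48 0.36] 43
[0.2  0.48 0.4 ] 411
[0.2  0.52 0.28] 178
[0.2  0.52 0.36] 58
[0.2  0.52 0.4 ] 356
[0.2  0.52 0.6 ] 1007
[0.2  0.52 0.64] 2221
[0.2  0.56 0.56] 81
[0.2  0.56 0.6 ] 8545
[0.2  0.56 0.64] 5731
[0.2 0.6 0.6] 641
[0.2  0.6  0.64] 1552
[0.24 0.44 0.28] 143
[0.24 0.44 0.36] 32
[0.24 0.44 0.4 ] 262
[0.24 0.48 0.24] 34
[0.24 0.48 0.28] 193
[0.24 0.48 0.36] 86
[0.24 0.48 0.4 ] 361
[0.24 0.56 0.56] 595
[0.24 0.56 0.6 ] 2560
[0.24 0.56 0.64] 267
[0.24 0.6  0.56] 1671
[0.24 0.6  0.6 ] 10870
[0.24 0.6  0.64] 6207
[0.24 0.64 0.6 ] 3303
[0.24 0.64 0.64] 3729
[0.28 0.4  0.28] 64
[0.28 0.4  0.36] 30
[0.28 0.4  0.4 ] 82
[0.28 0.44 0.24] 135
[0.28 0.44 0.28] 339
[0.28 0.44 0.32] 174
[0.28 0.44 0.36] 329
[0.28 0.44 0.4 ] 529
[0.28 0.44 0.44] 38
[0.32 0.44 0.28] 36
[0.32 0.44 0.32] 26
```

View pics/w1.png

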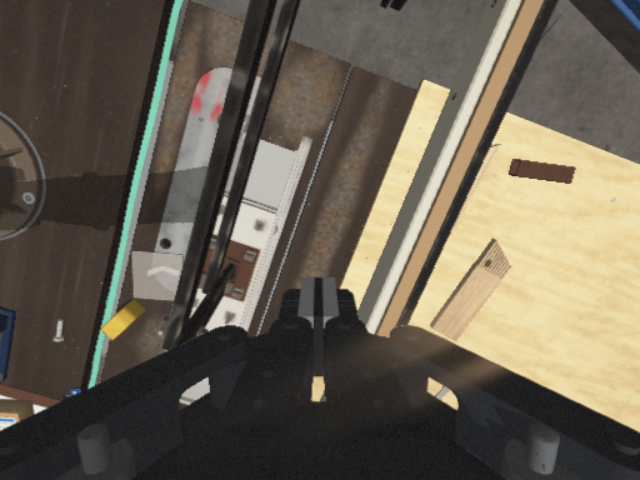

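Run:
```python
from h import *
m,p,d=cam("wrist"); X=cloud(m,d); K=m["camera_matrix"]
for z in (.25,.35,.4,.45,.5,.55,.6,.65):
    c=att(m).T@(np.array([.285,.425,z])-m["position"])
    u=K[0,0]*c[0]/-c[2]+K[0,2]; v=-K[1,1]*c[1]/-c[2]+K[1,2]; 
    i,j=int(v),int(u); print(z,(round(u),round(v)),X[i,j].round(3) if 0<=i<384 and 0<=j<512 else None)
q=X[(abs(X[...,0]-.285)<.05)&(abs(X[...,1]-.425)<.05)&(X[...,2]>.4)]; print(q[:,2].max(),len(q))
save(cv2.resize(p[210:330,60:220],(800,600)),"w1c")
```

```text
0.25 (172, 223) [0.278 0.434 0.27 ]
0.35 (151, 254) [0.277 0.436 0.371]
0.4 (135, 276) [0.29  0.415 0.387]
0.45 (113, 307) [0.208 0.548 0.604]
0.5 (81, 352) [0.209 0.547 0.619]
0.55 (31, 423) None
0.6 (-60, 553) None
0.65 (-278, 864) None
0.4303196365224059 144
```

View pics/w1c.png

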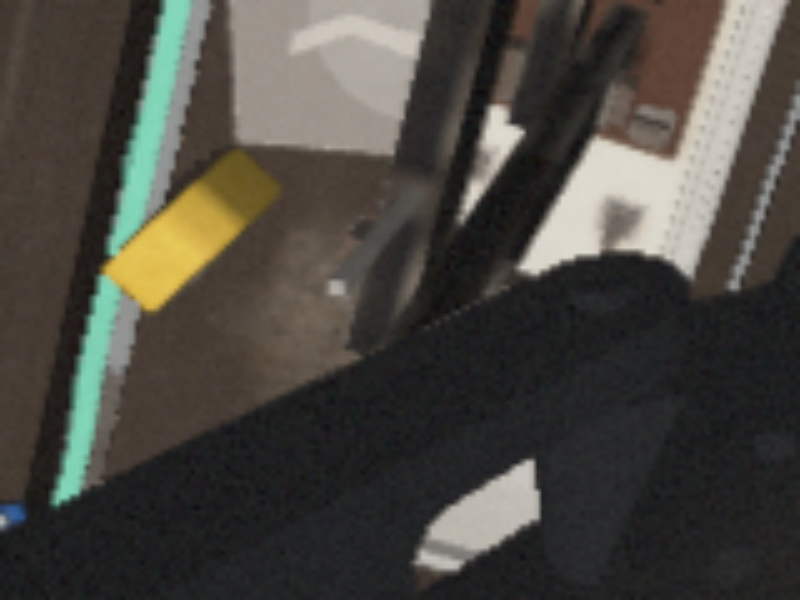

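send_rows(rows=[0,0,0,-7,0,0,0,-14,0,0,0,-21,0,0,0,-28,0,0,0,-35,0,0,0,-42,0,0,0,-49,0,0,0,-56,0,0,0,-63,0,0,0,-70,0,0,0,-77,0,0,0,-84])

```text
time: 2.17
position: [0.2335, 0.5799, 0.5408]
eef_rot: [-0.518, 0.855, -0.001, -0.001]
ft_force: [0.3, 0.5, -0.2]
grip_width: 0.0002
```

Run:
```python
from h import *
s=r.sense(); print(s["time"],s["position"],s["joints"].round(2))
m,p,d=cam("wrist"); X=cloud(m,d); K=m["camera_matrix"]; np.savez("w2",p=p,d=d,X=X)
print(m["position"])
for z in (.25,.35,.4,.45,.5,.55,.6,.65):
    c=att(m).T@(np.array([.285,.425,z])-m["position"])
    u=K[0,0]*c[0]/-c[2]+K[0,2]; v=-K[1,1]*c[1]/-c[2]+K[1,2]; 
    i,j=int(v),int(u); print(z,(round(u),round(v)),X[i,j].round(3) if 0<=i<384 and 0<=j<512 else None)
q=X[(abs(X[...,0]-.285)<.06)&(abs(X[...,1]-.425)<.06)&(X[...,2]>.4)]; print(q[:,2].max() if len(q) else None,len(q))
save(cv2.resize(p,(640,480)),"w2")
```

```text
2.1667 [0.23348959 0.57990554 0.54077154] [-1.16  0.4  -0.2   0.92  0.08  1.83  1.33]
[0.20346319 0.5220038  0.67169948]
0.25 (167, 71) [0.281 0.429 0.27 ]
0.35 (139, 59) [0.276 0.436 0.387]
0.4 (117, 50) [0.289 0.419 0.386]
0.45 (84, 36) [0.383 0.308 0.185]
0.5 (30, 13) [0.436 0.245 0.183]
0.55 (-73, -31) None
0.6 (-353, -150) None
0.65 (-3853, -1641) None
0.5312805936698533 2985
```

View pics/w2.png

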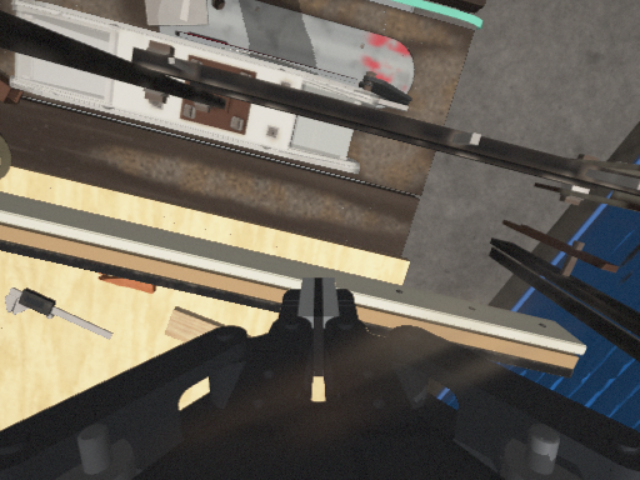

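The post carries on past the top of the image, above z 0.53, so I'll go round it on the inside. I'll retract towards the base above the bars (z 0.41), then swing past the post at a small radius.

send_rows(rows=[0.03,0,0,0,0.06,0,0,0,0.09,0,0,0,0.12,0,0,0,0.15,0,0,0,0.18,0,0,0,0.21,0,0,0,0.24,0,0,0,0.257,0,0,0,0.257,0,0,0])

```text
time: 3.05
position: [0.115, 0.3482, 0.5416]
eef_rot: [-0.521, 0.853, -0.001, -0.0]
ft_force: [0.3, 0.4, 1.6]
grip_width: -0.0004
```

Run:
```python
from h import *
s=r.sense(); print(s["time"],s["position"],s["joints"].round(2),s["ft_force"].round(1),s["eef_rot"].round(3))
m,p,d=cam("wrist"); X=cloud(m,d); print(m["position"])
X2=np.load("w2.npz")["X"]
for n,Y in(("w2",X2),("now",X)):
    q=Y[(Y[...,2]>.42)&(np.hypot(Y[...,0]-.2335*(n=="w2")-s["position"][0]*(n!="w2"),Y[...,1]-.58*(n=="w2")-s["position"][1]*(n!="w2"))>.1)]
    H,c=np.unique((q/.04).round().astype(int),axis=0,return_counts=True)
    print(n,[((a*.04).round(2).tolist(),int(k)) for a,k in zip(H,c) if k>15])
```

```text
3.05 [0.11496653 0.34819164 0.54162404] [-1.11 -0.09 -0.25  1.5  -0.02  1.73  1.31] [0.3 0.4 1.6] [-0.521  0.853 -0.001 -0.   ]
[0.08523159 0.29001091 0.6724947 ]
w2 [([0.04, 0.64, 0.44], 269), ([0.08, 0.68, 0.44], 115), ([0.08, 0.72, 0.44], 1106), ([0.08, 0.72, 0.48], 637), ([0.12, 0.56, 0.44], 141), ([0.28, 0.44, 0.44], 542), ([0.28, 0.44, 0.48], 907), ([0.28, 0.44, 0.52], 1289), ([0.32, 0.44, 0.48], 16)]
now []
```

send_rows(rows=[-0.001,-0.025,0,0,-0.002,-0.05,0,0,-0.002,-0.075,0,0,0.001,-0.1,0,0,0.005,-0.125,0,0,0.01,-0.15,0,0,0.018,-0.174,0,0,0.026,-0.198,0,0,0.036,-0.221,0,0,0.049,-0.243,0,0,0.063,-0.265,0,0,0.078,-0.285,0,0])

```text
time: 4.1
position: [0.3353, 0.1492, 0.5405]
eef_rot: [-0.52, 0.854, -0.001, -0.001]
ft_force: [0.6, 0.2, 0.5]
grip_width: 0.0
```

send_rows(rows=[0.007,-0.021,0.02,7,0.014,-0.042,0.045,14,0.021,-0.064,0.07,21,0.028,-0.085,0.1,28,0.035,-0.106,0.13,35,0.042,-0.127,0.16,42,0.049,-0.148,0.19,49,0.056,-0.17,0.22,56,0.063,-0.191,0.25,63,0.07,-0.212,0.28,70,0.077,-0.233,0.3,77,0.084,-0.254,0.31,84])

```text
time: 5.1
position: [0.5211, -0.0443, 0.2267]
eef_rot: [0.189, 0.982, -0.003, -0.003]
ft_force: [0.4, 0.0, 0.8]
grip_width: 0.0002
```

send_rows(rows=[0,0,0,7,0,0,0,14,0,0,0,21,0,0,0,28,0,0,0,35,0,0,0,42,0,0,0,49,0,0,0,56,0,0,0,63,0,0,0,70,0,0,0,77,0,0,0,83])

```text
time: 6.1
position: [0.5211, -0.0446, 0.2256]
eef_rot: [0.795, 0.607, -0.006, 0.001]
ft_force: [0.6, 0.0, -0.3]
grip_width: 0.0002
```

```bash
cat > k.py <<'E'
from h import *
def tool():
    s=r.sense(); q=R.from_quat(s["eef_rot"]).as_matrix(); return s,q
def togo(xy,yang):
    s,q=tool(); d=q.T@np.array([xy[0]-s["position"][0],xy[1]-s["position"][1],0])
    ya=np.degrees(np.arctan2(q[1,1],q[0,1])); t=(ya-yang+90)%180-90
    print("t",s["time"],"pos",s["position"].round(4),"F",s["ft_force"].round(2),"togo tool x,y mm",(d[:2]*1000).round(1),"turn",round(t,2),"j7",s["joints"][6].round(2))
E
python3 - <<'E'
from k import *
togo((.523,-.042),-14.3)
m,p,d=cam("wrist"); X=cloud(m,d); C=p.astype(int); np.savez("w3",p=p,d=d,X=X)
save(cv2.resize(p,(640,480)),"w3")
ok=(X[...,2]>.02)&(X[...,2]<.09)
o=ok&(C[...,0]>170)&(C[...,1]<140)&(C[...,2]<100)
b=ok&(C[...,2]>C[...,0]+25)&(X[...,2]>.048)
for n,k in(("o",o),("rim",b)):
    q=X[k]; print(n,len(q),np.percentile(q[:,2],[5,50,95]).round(4),cv2.minAreaRect(q[:,:2].astype(np.float32)))
tb=(C.max(-1)<150)&(X[...,2]>.024)&(X[...,2]<.036)&(np.hypot(X[...,0]-.646,X[...,1]-.178)<.09)
q=X[tb]; print("tube",len(q), cv2.minAreaRect(q[:,:2].astype(np.float32)) if len(q) else 0)
E
```

```text
t 6.1 pos [ 0.5211 -0.0446  0.2256] F [ 0.62  0.02 -0.33] togo tool x,y mm [3.  1.1] turn -1.0 j7 0.08
o 1224 [0.0231 0.0433 0.0522] ((0.5901997089385986, 0.0030016452074050903), (0.2749914228916168, 0.11871012300252914), 32.69491958618164)
rim 6581 [0.0542 0.0608 0.0649] ((0.42738762497901917, -0.08774527907371521), (0.4240134060382843, 0.1722787320613861), 32.875267028808594)
tube 0 0
```

View pics/w3.png

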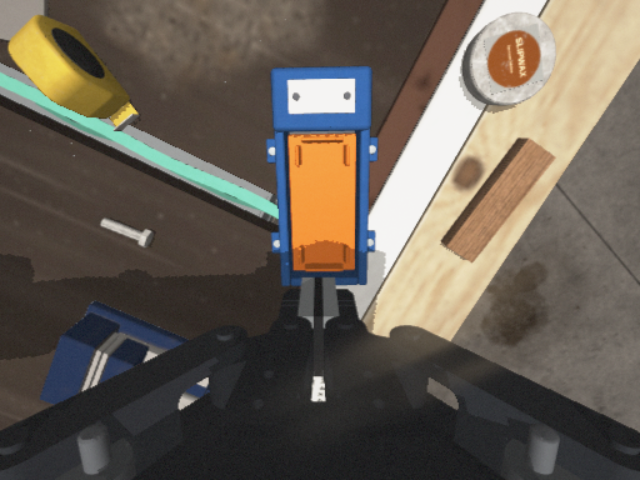

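The keeper fills (272–372, 67–285), with the latch head at the far end, and it is aligned with the image. I'll fit it using only that region.

Run:
```python
from k import *
Z=np.load("w3.npz"); X=Z["X"]; C=Z["p"].astype(int)
M=np.zeros(X.shape[:2],bool); M[48:232,205:310]=1; M[222:,:]&=False
o=M&(C[...,0]>150)&(C[...,1]<150)&(C[...,2]<110)&(X[...,2]>.02)&(X[...,2]<.06)
b=M&(C[...,2]>C[...,0]+25)
h=M&(X[...,2]>.062)&(X[...,2]<.072)
for n,k in(("tray",o),("rim",b&(X[...,2]>.05)),("head",h)):
    q=X[k]; R_=cv2.minAreaRect(q[:,:2].astype(np.float32)); print(n,len(q),np.percentile(q[:,2],[5,50,95]).round(4),R_)
# project edges into keeper frame for angle 75.7
for ang in (75,75.7,76.5):
    a=np.radians(ang); ey=np.array([np.cos(a),np.sin(a)]); ex=np.array([ey[1],-ey[0]])
    for n,k in(("tray",o),("rim",b&(X[...,2]>.05)),("head",h)):
        q=X[k][:,:2]-[.523,-.042]
        print(ang,n,"x",np.percentile(q@ex,[1,99]).round(4),"y",np.percentile(q@ey,[1,99]).round(4))
```

```text
tray 1503 [0.042  0.0435 0.0523] ((0.5252475142478943, -0.03820189833641052), (0.11874570697546005, 0.057913780212402344), 75.61431121826172)
rim 4571 [0.0542 0.0628 0.0651] ((0.5316784381866455, -0.01743379980325699), (0.1713392585515976, 0.07603912055492401), 75.75732421875)
head 3921 [0.0628 0.0645 0.0665] ((0.5472255349159241, 0.04328526556491852), (0.044899702072143555, 0.0748516246676445), 75.79053497314453)
75 tray x [-0.0276  0.03  ] y [-0.0539  0.0632]
75 rim x [-0.0357  0.0394] y [-0.0582  0.1107]
75 head x [-0.0349  0.0374] y [0.0671 0.1104]
75.7 tray x [-0.0276  0.03  ] y [-0.054   0.0632]
75.7 rim x [-0.0351  0.0396] y [-0.0583  0.1107]
75.7 head x [-0.0338  0.0385] y [0.0671 0.1105]
76.5 tray x [-0.0275  0.0305] y [-0.0542  0.0632]
76.5 rim x [-0.0349  0.0402] y [-0.0583  0.1107]
76.5 head x [-0.0326  0.04  ] y [0.067  0.1103]
```

send_rows(rows=[0.003,0.0015,0.02,-0.5,0.006,0.0035,0.05,-1,0.006,0.0035,0.08,-1,0.006,0.0035,0.11,-1,0.006,0.0035,0.135,-1,0.006,0.0035,0.15,-1,0.006,0.0035,0.15,-1,0.006,0.0035,0.15,-1])

```text
time: 6.82
position: [0.5242, -0.0413, 0.0746]
eef_rot: [0.791, 0.611, -0.007, 0.0]
ft_force: [0.0, 0.6, -0.7]
grip_width: 0.0002
```

```bash
python3 -c "
from k import *
togo((.526,-.0395),-14.3)"
```

```text
t 6.8167 pos [ 0.5242 -0.0413  0.0746] F [ 0.02  0.64 -0.68] togo tool x,y mm [2.2 1.3] turn -0.34 j7 0.27
```

send_rows(rows=[0.002,0.0015,0.008,0,0.002,0.0015,0.014,0,0.002,0.0015,0.019,0,0.002,0.0015,0.023,0,0.002,0.0015,0.026,0,0.002,0.0015,0.026,0,0.002,0.0015,0.026,0])

```text
time: 7.4
position: [0.5266, -0.0397, 0.0489]
eef_rot: [0.791, 0.611, -0.006, 0.001]
ft_force: [0.6, 1.6, 6.4]
grip_width: 0.0002
```

send_rows(rows=[0,0,0.0015,0,0,0,0.003,0,0,0,0.003,0,0,0,0.003,0])

```text
time: 7.73
position: [0.5266, -0.0397, 0.0464]
eef_rot: [0.791, 0.611, -0.006, 0.0]
ft_force: [-1.5, 1.2, 6.2]
grip_width: -0.0002
```

send_rows(rows=[0,0,0.0006,0,0,0,0.0011,0,0,0,0.0011,0])

```text
time: 7.98
position: [0.5266, -0.0397, 0.0457]
eef_rot: [0.791, 0.611, -0.006, 0.0]
ft_force: [-2.6, 0.0, 6.9]
grip_width: 0.0003
```

send_rows(rows=[0,0,0.0008,0,0,0,0.0014,0,0,0,0.0014,0])

```text
time: 8.23
position: [0.5266, -0.0397, 0.0447]
eef_rot: [0.791, 0.611, -0.005, 0.0]
ft_force: [-2.7, 1.1, 7.9]
grip_width: 0.0001
```

send_rows(rows=[0,0,0.0008,0,0,0,0.0014,0,0,0,0.0014,0])

```text
time: 8.48
position: [0.5266, -0.0398, 0.0438]
eef_rot: [0.791, 0.611, -0.005, 0.0]
ft_force: [-2.8, 0.4, 8.0]
grip_width: -0.0004
```

send_rows(rows=[0,0,0.0008,0,0,0,0.0014,0,0,0,0.0014,0])

```text
time: 8.73
position: [0.5266, -0.0398, 0.0428]
eef_rot: [0.791, 0.611, -0.005, 0.0]
ft_force: [-3.0, 0.3, 7.5]
grip_width: -0.0004
```

send_rows(rows=[0,0,0.0008,0,0,0,0.0014,0,0,0,0.0014,0])

```text
time: 8.98
position: [0.5266, -0.0398, 0.0419]
eef_rot: [0.791, 0.611, -0.004, 0.0]
ft_force: [-2.5, -0.4, 7.5]
grip_width: -0.0003
```

send_rows(rows=[0,0,0.0008,0,0,0,0.0014,0,0,0,0.0014,0])

```text
time: 9.23
position: [0.5266, -0.0398, 0.0411]
eef_rot: [0.791, 0.611, -0.004, -0.0]
ft_force: [-3.5, -0.1, 10.7]
grip_width: 0.0
```

send_rows(rows=[0,0,0.0004,0,0,0,0.0008,0,0,0,0.0008,0])

```text
time: 9.48
position: [0.5266, -0.0398, 0.041]
eef_rot: [0.791, 0.611, -0.004, -0.0]
ft_force: [-3.3, 0.9, 11.4]
grip_width: 0.0001
```

send_rows(rows=[0,0,0.0006,0,0,0,0.0013,0,0,0,0.0013,0])

```text
time: 9.73
position: [0.5266, -0.0398, 0.0406]
eef_rot: [0.791, 0.611, -0.003, -0.001]
ft_force: [-5.1, 0.7, 16.4]
grip_width: -0.0001
```

That is the stop: the force climbs at about 12 N/mm with the TCP near z 0.0412. Releasing.

send_rows(rows=[0,0,-0.005,0,0,0,-0.015,0,0,0,-0.03,0,0,0,-0.05,0,0,0,-0.075,0,0,0,-0.1,0,0,0,-0.13,0,0,0,-0.16,0,0,0,-0.19,0,0,0,-0.19,0])

```text
time: 10.57
position: [0.5302, -0.0402, 0.236]
eef_rot: [0.792, 0.611, 0.0, 0.002]
ft_force: [1.2, -1.1, 0.3]
grip_width: 0.0002
```

Run:
```python
from k import *
togo((.6458,.1785),21)
m,p,d=cam("wrist"); X=cloud(m,d); C=p.astype(int); np.savez("w4",p=p,d=d,X=X)
M=np.zeros(X.shape[:2],bool); M[40:222,205:310]=1
o=M&(C[...,0]>150)&(C[...,1]<150)&(C[...,2]<110)&(X[...,2]>.02)&(X[...,2]<.09)
q=X[o]; print("tray",len(q),np.percentile(q[:,2],[5,50,95]).round(4),cv2.minAreaRect(q[:,:2].astype(np.float32)))
for n in("scene","side"):
    m,p,d=cam(n); X=cloud(m,d); C=p.astype(int)
    o=(C[...,0]>170)&(C[...,1]<150)&(C[...,2]<90)&(np.hypot(X[...,0]-.526,X[...,1]+.04)<.08)&(X[...,2]>.03)
    print(n,o.sum(),np.percentile(X[o][:,2],[10,50,90]).round(3))
    t=(X[...,2]>.024)&(X[...,2]<.036)&(np.hypot(X[...,0]-.646,X[...,1]-.178)<.08)
    q=X[t]; print("tube",len(q),cv2.minAreaRect(q[:,:2].astype(np.float32)),np.median(q,0))
```

```text
t 10.5667 pos [ 0.5302 -0.0402  0.236 ] F [ 1.22 -1.14  0.28] togo tool x,y mm [240.9  56.4] turn -35.66 j7 0.08
tray 1657 [0.0568 0.0583 0.0672] ((0.5254119634628296, -0.03714756667613983), (0.11646175384521484, 0.05787023901939392), 75.63876342773438)
scene 510 [0.057 0.059 0.064]
tube 197 ((0.6459475755691528, 0.17969541251659393), (0.034879639744758606, 0.10254529118537903), 23.75236701965332) [0.64434631 0.17845739 0.02948558]
side 595 [0.055 0.058 0.06 ]
tube 229 ((0.6442791819572449, 0.17898547649383545), (0.03659636527299881, 0.09931932389736176), 20.38302993774414) [0.64309552 0.17920879 0.0285971 ]
```

send_rows(rows=[0.02,0.005,0,-4,0.045,0.01,0,-9,0.07,0.016,0,-15,0.1,0.023,0,-21,0.13,0.03,0,-28,0.16,0.037,0,-34,0.19,0.044,0,-35.7,0.215,0.05,0,-35.7,0.225,0.053,0,-35.7,0.225,0.053,0,-35.7], grip=0.8)

```text
time: 11.55
position: [0.6353, 0.1685, 0.2272]
eef_rot: [0.564, 0.826, -0.003, -0.002]
ft_force: [-0.8, 0.4, 0.9]
grip_width: 0.0683
```

Run:
```python
from k import *
togo((.6450,.179),21)
m,p,d=cam("wrist"); X=cloud(m,d); C=p.astype(int); np.savez("w5",p=p,d=d,X=X); save(cv2.resize(p,(640,480)),"w5")
print("cam",m["position"])
t=(X[...,2]>.026)&(X[...,2]<.035)&(np.hypot(X[...,0]-.645,X[...,1]-.179)<.08)
q=X[t]; print("tube",len(q),cv2.minAreaRect(q[:,:2].astype(np.float32)))
for n,Y in(("w",X),("scene",np.load("scene.npz")["X"]),("side",np.load("side.npz")["X"])):
  for z0,z1 in((.05,.08),(.08,.11),(.11,.14),(.14,.2)):
    k=(Y[...,2]>z0)&(Y[...,2]<z1)&(Y[...,1]>.1)&(Y[...,0]>.4)&(Y[...,1]<.35)&(Y[...,0]<.8)
    q=Y[k]; 
    if len(q)<4: continue
    a=np.radians(21); u=(q[:,:2]-[.645,.179])@np.array([[np.cos(a),-np.sin(a)],[np.sin(a),np.cos(a)]])  # along toolY(21deg), toolX(111deg)
    D=np.hypot(*u.T); i=np.argsort(D)[3]; print(n,z0,len(q),"nearest",D[i].round(3),"pt",q[i].round(3),"toolY,X",u[i].round(3))
```

```text
t 11.55 pos [0.6353 0.1685 0.2272] F [-0.81  0.36  0.92] togo tool x,y mm [ 6.3 12.9] turn 0.32 j7 0.35
cam [0.61280988 0.23128813 0.35798394]
tube 2290 ((0.6487820148468018, 0.18196618556976318), (0.029988719150424004, 0.10027690976858139), 24.102195739746094)
w 0.05 1541 nearest 0.146 pt [0.538 0.279 0.072] toolY,X [-0.064  0.131]
w 0.08 3068 nearest 0.117 pt [0.559 0.258 0.109] toolY,X [-0.052  0.105]
w 0.11 5798 nearest 0.117 pt [0.559 0.258 0.113] toolY,X [-0.052  0.105]
w 0.14 8348 nearest 0.138 pt [0.536 0.263 0.14 ] toolY,X [-0.072  0.118]
scene 0.05 438 nearest 0.17 pt [0.475 0.189 0.079] toolY,X [-0.155  0.071]
scene 0.08 631 nearest 0.12 pt [0.548 0.249 0.099] toolY,X [-0.066  0.1  ]
scene 0.11 752 nearest 0.12 pt [0.551 0.254 0.115] toolY,X [-0.061  0.104]
scene 0.14 915 nearest 0.142 pt [0.531 0.264 0.143] toolY,X [-0.076  0.12 ]
side 0.05 426 nearest 0.143 pt [0.528 0.261 0.079] toolY,X [-0.08   0.118]
side 0.08 746 nearest 0.12 pt [0.546 0.248 0.103] toolY,X [-0.067  0.1  ]
side 0.11 644 nearest 0.121 pt [0.553 0.256 0.113] toolY,X [-0.058  0.105]
side 0.14 1214 nearest 0.145 pt [0.529 0.267 0.144] toolY,X [-0.076  0.123]
```

View pics/w5.png

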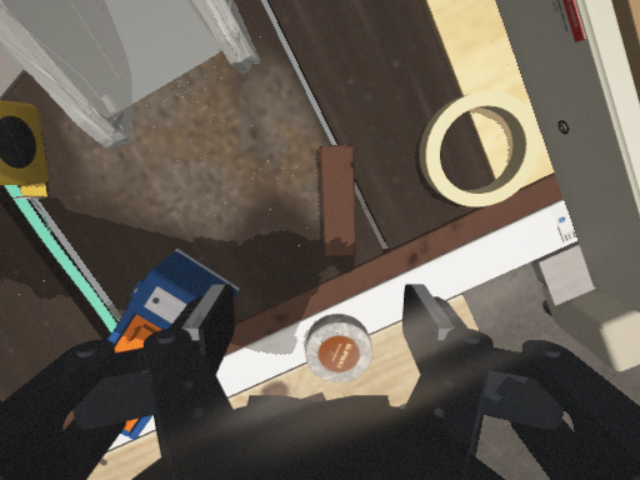

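The tube spans (320–354, 147–255). It is at (0.6488, 0.182) with its width axis at 24.1°, and the guard is more than 10 cm away. Descending in two steps.

send_rows(rows=[0.004,0.008,0.02,-1.5,0.0077,0.0175,0.05,-2.8,0.0077,0.0175,0.08,-2.8,0.0077,0.0175,0.11,-2.8,0.0077,0.0175,0.14,-2.8,0.0077,0.0175,0.155,-2.8,0.0077,0.0175,0.16,-2.8,0.0077,0.0175,0.16,-2.8])

```text
time: 12.27
position: [0.6459, 0.1765, 0.0663]
eef_rot: [0.546, 0.838, -0.005, -0.003]
ft_force: [0.7, 0.4, 0.1]
grip_width: 0.0684
```

Run:
```python
from k import *
togo((.6488,.182),24.1)
m,p,d=cam("wrist"); X=cloud(m,d); save(cv2.resize(p,(640,480)),"w6")
t=(X[...,2]>.024)&(X[...,2]<.036)&(np.hypot(X[...,0]-.648,X[...,1]-.181)<.07)
q=X[t]; print("tube",len(q),cv2.minAreaRect(q[:,:2].astype(np.float32)))
```

```text
t 12.2667 pos [0.6459 0.1765 0.0663] F [0.66 0.38 0.06] togo tool x,y mm [3.8 4.8] turn -0.26 j7 0.46
tube 7598 ((0.6488251090049744, 0.18158313632011414), (0.030186334624886513, 0.10080211609601974), 24.079713821411133)
```

Tube confirmed at (0.6488, 0.1816). Going down and closing.

send_rows(rows=[0.004,0.0055,0.012,0,0.005,0.006,0.025,0,0.005,0.006,0.038,0,0.005,0.006,0.047,0,0.005,0.006,0.05,0,0.005,0.006,0.05,0])

```text
time: 12.82
position: [0.6492, 0.1834, 0.0163]
eef_rot: [0.546, 0.838, -0.005, -0.003]
ft_force: [-0.1, 0.4, 0.4]
grip_width: 0.0684
```

```bash
python3 -c "
from k import *
togo((.6488,.1816),24.1)"
```

```text
t 12.8167 pos [0.6492 0.1834 0.0163] F [-0.08  0.42  0.44] togo tool x,y mm [-1.5 -1.1] turn -0.25 j7 0.48
```

send_rows(rows=[-0.0015,-0.001,0,0,-0.0015,-0.001,0,0,-0.0015,-0.001,0,0,-0.0015,-0.001,0,0,-0.0015,-0.001,0,0,-0.0015,-0.001,0,0,-0.0015,-0.001,0,0,-0.0015,-0.001,0,0], grip=0.1, squeeze=30)

```text
time: 13.48
position: [0.6494, 0.1817, 0.017]
eef_rot: [0.546, 0.838, -0.005, -0.002]
ft_force: [-1.5, -0.5, 6.0]
grip_width: 0.0297
```

send_rows(rows=[0,0,-0.01,0,0,0,-0.03,0,0,0,-0.055,0,0,0,-0.08,0,0,0,-0.105,0,0,0,-0.13,0,0,0,-0.15,0,0,0,-0.16,0,0,0,-0.16,0])

```text
time: 14.23
position: [0.652, 0.1827, 0.1796]
eef_rot: [0.546, 0.838, -0.003, -0.001]
ft_force: [0.4, 0.2, -1.5]
grip_width: 0.0296
```

Run:
```python
from k import *
togo((.526,-.0385),-14.3)
s,q=tool(); m,p,d=cam("wrist"); X=cloud(m,d); C=p.astype(int); save(cv2.resize(p,(640,480)),"w7")
L=(X-s["position"])@q  # tool frame
k=(abs(L[...,0])<.07)&(abs(L[...,1])<.013)&(L[...,2]>-.02)&(L[...,2]<.01)&(d>.03)
z=L[k]; print(len(z),"tool x",np.percentile(z[:,0],[1,99]).round(4),"z",np.percentile(z[:,2],[5,50,95]).round(4))
f=z[z[:,0]>.015]; print(np.polyfit(f[:,0],f[:,2],1))
k=(L[...,0]>.018)&(L[...,0]<.06)&(abs(L[...,1])<.03)&(L[...,2]>-.02)&(L[...,2]<.01)
R_=cv2.minAreaRect(L[k][:,:2].astype(np.float32)); print(R_)
```

```text
t 14.2333 pos [0.652  0.1827 0.1796] F [ 0.44  0.16 -1.49] togo tool x,y mm [-151.4 -204.7] turn 38.16 j7 0.4
10103 tool x [-0.0286  0.0504] z [-0.0137 -0.0128 -0.0118]
[ 0.0142086  -0.01319422]
((0.03442125767469406, 0.0008322997018694878), (0.032795242965221405, 0.03011735901236534), 0.22090916335582733)
```

send_rows(rows=[-0.01,-0.014,0,3,-0.028,-0.038,0,8,-0.046,-0.063,0,14,-0.064,-0.088,0,20,-0.082,-0.112,0,26,-0.1,-0.137,0,32,-0.118,-0.16,0,37,-0.135,-0.183,0,38.2,-0.147,-0.198,0,38.2,-0.151,-0.205,0,38.2,-0.151,-0.205,0,38.2,-0.151,-0.205,0,38.2])

```text
time: 15.28
position: [0.5246, -0.0373, 0.1789]
eef_rot: [0.79, 0.614, -0.005, -0.001]
ft_force: [0.0, 0.5, -1.7]
grip_width: 0.0291
```

send_rows(rows=[0,0,0.02,0,0,0,0.035,0,0,0,0.045,0,0,0,0.05,0,0,0,0.05,0,0,0,0.05,0])

```text
time: 15.78
position: [0.5245, -0.0372, 0.129]
eef_rot: [0.789, 0.614, -0.005, -0.001]
ft_force: [0.1, -0.1, -0.8]
grip_width: 0.0293
```

Run:
```python
from k import *
togo((.526,-.039),-14.3)
s,q=tool(); m,p,d=cam("wrist"); X=cloud(m,d); C=p.astype(int); save(cv2.resize(p,(640,480)),"w8")
a=np.radians(75.7); ey=np.array([np.cos(a),np.sin(a)]); ex=np.array([ey[1],-ey[0]])
Y=np.stack([(X[...,:2]-[.526,-.039])@ex,(X[...,:2]-[.526,-.039])@ey,X[...,2]],-1)
near=(abs(Y[...,0])<.06)&(abs(Y[...,1])<.13)
h=near&(Y[...,2]>.06)&(Y[...,2]<.072)&(Y[...,1]>.05)&((C[...,2]>C[...,0]+20)|(C.min(-1)>120))
o=near&(C[...,0]>140)&(C[...,1]<150)&(C[...,2]<110)&(Y[...,2]>.05)&(Y[...,2]<.075)
for n,k in(("head",h),("tray",o)):
    z=Y[k]; print(n,len(z),np.percentile(z,[1,50,99],axis=0).round(4).tolist())
    if len(z)>20: print(cv2.minAreaRect(z[:,:2].astype(np.float32)))
for y0 in np.arange(.045,.064,.003):
    z=Y[o&(abs(Y[...,1]-y0)<.0015)]; 
    if len(z)>5: print(round(y0,3),len(z),np.percentile(z[:,0],[2,98]).round(4))
```

```text
t 15.7833 pos [ 0.5245 -0.0372  0.129 ] F [ 0.14 -0.13 -0.77] togo tool x,y mm [-1.4  1.9] turn 0.02 j7 0.21
head 8809 [[-0.0364, 0.0623, 0.0611], [0.0003, 0.0854, 0.0645], [0.0365, 0.1069, 0.0669]]
((1.529604196548462e-05, 0.0847662016749382), (0.0755704790353775, 0.04504307359457016), 0.0006455472321249545)
tray 2180 [[-0.0274, -0.0097, 0.0566], [0.0093, 0.0503, 0.0583], [0.0277, 0.0596, 0.0678]]
((2.0489096641540527e-06, 0.023733103647828102), (0.07185222953557968, 0.05584363266825676), 89.99388885498047)
0.045 127 [-0.0275  0.0278]
0.048 304 [-0.0267  0.027 ]
0.051 405 [-0.0266  0.0269]
0.054 164 [-0.0271  0.0272]
0.057 460 [-0.0262  0.0264]
0.06 164 [-0.0262  0.0263]
```

View pics/w8.png

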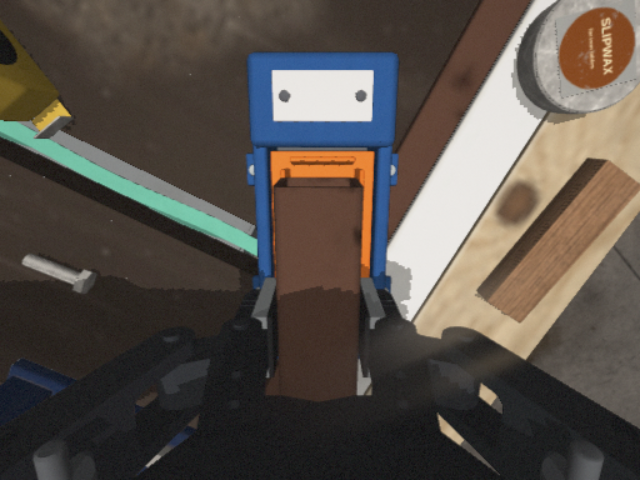

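The picture shows the tube (275–360, 185–395) square over the tray. The keeper fits (0.526, −0.039) at 75.7° to within about a millimetre. I'll correct xy and lower.

send_rows(rows=[-0.001,0.001,0.01,0,-0.0015,0.002,0.022,0,-0.0015,0.002,0.034,0,-0.0015,0.002,0.04,0,-0.0015,0.002,0.042,0,-0.0015,0.002,0.042,0,-0.0015,0.002,0.042,0])

```text
time: 16.42
position: [0.5259, -0.0398, 0.0873]
eef_rot: [0.79, 0.613, -0.005, -0.001]
ft_force: [0.3, 0.1, -1.5]
grip_width: 0.0297
```

```bash
python3 -c "
from k import *
togo((.526,-.039),-14.3)"
```

```text
t 16.4167 pos [ 0.5259 -0.0398  0.0873] F [ 0.28  0.05 -1.46] togo tool x,y mm [ 0.8 -0.1] turn -0.02 j7 0.27
```

send_rows(rows=[0.0005,0,0.003,0,0.0008,0,0.006,0,0.0008,0,0.009,0,0.0008,0,0.0115,0,0.0008,0,0.0115,0,0.0008,0,0.0115,0])

```text
time: 16.92
position: [0.526, -0.039, 0.0757]
eef_rot: [0.79, 0.614, -0.005, -0.001]
ft_force: [0.3, -0.7, -0.9]
grip_width: 0.0299
```

send_rows(rows=[0,0,0.0008,0,0,0,0.0016,0,0,0,0.0016,0])

```text
time: 17.17
position: [0.5261, -0.0391, 0.0743]
eef_rot: [0.79, 0.613, -0.005, -0.001]
ft_force: [-0.3, -0.3, 0.9]
grip_width: 0.0294
```

send_rows(rows=[0,0,0,0,0,0,0,0,0,0,0,0,0,0,-0.001,0,0,0,-0.001,0,0,0,-0.001,0], grip=0.6)

```text
time: 17.67
position: [0.5262, -0.0391, 0.0753]
eef_rot: [0.79, 0.614, -0.005, -0.001]
ft_force: [-0.5, 0.2, -0.2]
grip_width: 0.051
```

send_rows(rows=[0,0,-0.005,0,0,0,-0.015,0,0,0,-0.03,0,0,0,-0.05,0,0,0,-0.07,0,0,0,-0.09,0,0,0,-0.11,0,0,0,-0.11,0])

```text
time: 18.33
position: [0.529, -0.0394, 0.1895]
eef_rot: [0.79, 0.613, -0.002, 0.001]
ft_force: [0.6, -0.4, 0.8]
grip_width: 0.051
```

```bash
cat > chk.py <<'E'
from k import *
togo((.526,-.039),-14.3)
a=np.radians(75.7); ey=np.array([np.cos(a),np.sin(a)]); ex=np.array([ey[1],-ey[0]])
def loc(X): return np.stack([(X[...,:2]-[.526,-.039])@ex,(X[...,:2]-[.526,-.039])@ey,X[...,2]],-1)
for n in("wrist","scene","side"):
    m,p,d=cam(n); X=cloud(m,d); C=p.astype(int); Y=loc(X); save(cv2.resize(p,(640,480)),"chk_"+n+"%d"%int(r.sense()["time"]*10))
    near=(abs(Y[...,0])<.022)&(abs(Y[...,1])<.056)&(d>.03)
    t=near&(C[...,0]<130)&(C[...,0]>C[...,2]-5)&(Y[...,2]>.065)&(Y[...,2]<.1)
    o=(abs(Y[...,0])<.03)&(abs(Y[...,1])<.06)&(C[...,0]>150)&(C[...,1]<150)&(C[...,2]<100)
    z=Y[t]; 
    if len(z)>20:
        print(n,"tube",len(z),np.percentile(z,[1,50,99],axis=0).round(4).tolist(),cv2.minAreaRect(z[:,:2].astype(np.float32)),"slopes",np.linalg.lstsq(np.c_[z[:,:2],np.ones(len(z))],z[:,2],rcond=None)[0].round(4))
    if o.any(): print("tray z",np.percentile(Y[o][:,2],[10,50,90]).round(4))
E
python3 chk.py
```

```text
t 18.3333 pos [ 0.529  -0.0394  0.1895] F [ 0.58 -0.42  0.8 ] togo tool x,y mm [-0.4 -3. ] turn -0.05 j7 0.15
wrist tube 4224 [[-0.0142, -0.0479, 0.0662], [0.0004, 0.0047, 0.0881], [0.0149, 0.0506, 0.0896]] ((-0.00014720670878887177, -0.00023013725876808167), (0.04269005358219147, 0.10994826257228851), 0.33149951696395874) slopes [ 0.013  -0.0018  0.0877]
tray z [0.0573 0.0583 0.0656]
scene tube 346 [[-0.0168, -0.0518, 0.0661], [-0.0062, -0.0098, 0.0878], [0.0127, 0.0476, 0.0907]] ((-0.001689862459897995, -0.0017206817865371704), (0.030815504491329193, 0.1027006283402443), 0.28133004903793335) slopes [0.2105 0.0328 0.0855]
tray z [0.0573 0.0593 0.0655]
side tube 414 [[-0.017, -0.0519, 0.0661], [-0.0054, -0.0096, 0.0867], [0.0128, 0.0442, 0.0905]] ((-0.0014393702149391174, -0.002523362636566162), (0.10016192495822906, 0.0312331635504961), 89.65546417236328) slopes [0.1922 0.0259 0.0856]
tray z [0.0556 0.0578 0.062 ]
```

The tube is seated: its top is at 0.088, level, within 0.3° and 1 mm. Now I'll press with closed fingers; contact should come near TCP z 0.099 and the stop near 0.071.

send_rows(rows=[0,-0.001,0.01,0,0,-0.002,0.025,0,0,-0.003,0.04,0,0,-0.003,0.055,0,0,-0.003,0.07,0,0,-0.003,0.08,0,0,-0.003,0.082,0,0,-0.003,0.082,0], grip=0)

```text
time: 19.15
position: [0.5225, -0.0382, 0.1025]
eef_rot: [0.79, 0.613, -0.005, -0.001]
ft_force: [0.1, 0.1, 0.2]
grip_width: -0.0001
```

```bash
python3 -c "
from k import *
togo((.526,-.039),-14.3); print(r.sense()['grip_width'])"
```

```text
t 19.15 pos [ 0.5225 -0.0382  0.1025] F [0.1  0.13 0.18] togo tool x,y mm [0.1 3.6] turn -0.03 j7 0.25
-7.843411335453374e-05
```

send_rows(rows=[0,0.0036,0,0,0,0.0036,0,0,0,0.0036,0.002,0,0,0.0036,0.005,0,0,0.0036,0.009,0,0,0.0036,0.013,0,0,0.0036,0.017,0,0,0.0036,0.021,0,0,0.0036,0.024,0,0,0.0036,0.026,0,0,0.0036,0.026,0,0,0.0036,0.026,0])

```text
time: 20.15
position: [0.5266, -0.0392, 0.0766]
eef_rot: [0.79, 0.613, -0.005, -0.001]
ft_force: [3.2, 0.6, 5.4]
grip_width: -0.0
```

send_rows(rows=[0,0,0.0015,0,0,0,0.003,0,0,0,0.003,0,0,0,0.003,0])

```text
time: 20.48
position: [0.5267, -0.0393, 0.0737]
eef_rot: [0.79, 0.613, -0.005, -0.001]
ft_force: [1.4, -0.3, 5.8]
grip_width: -0.0001
```

send_rows(rows=[0,0,0.0008,0,0,0,0.0014,0,0,0,0.0014,0])

```text
time: 20.73
position: [0.5267, -0.0393, 0.0725]
eef_rot: [0.79, 0.613, -0.005, -0.001]
ft_force: [0.9, -0.5, 6.6]
grip_width: 0.0001
```

send_rows(rows=[0,0,0.0007,0,0,0,0.0013,0,0,0,0.0013,0])

```text
time: 20.98
position: [0.5267, -0.0393, 0.0713]
eef_rot: [0.79, 0.613, -0.004, -0.001]
ft_force: [0.5, -0.1, 6.9]
grip_width: 0.0003
```

send_rows(rows=[0,0,0.0006,0,0,0,0.0011,0,0,0,0.0011,0])

```text
time: 21.23
position: [0.5268, -0.0393, 0.0707]
eef_rot: [0.79, 0.613, -0.004, -0.001]
ft_force: [-1.1, -0.3, 12.3]
grip_width: 0.0004
```

send_rows(rows=[0,0,0.0004,0,0,0,0.0008,0,0,0,0.0008,0])

```text
time: 21.48
position: [0.5268, -0.0393, 0.0705]
eef_rot: [0.79, 0.613, -0.004, -0.001]
ft_force: [-0.7, 0.9, 14.8]
grip_width: 0.0001
```

Soft stop felt: 14.8 N against a spring force of about 7 N. Letting go.

send_rows(rows=[0,0,-0.003,0,0,0,-0.008,0,0,0,-0.015,0,0,0,-0.025,0,0,0,-0.04,0,0,0,-0.06,0,0,0,-0.09,0,0,0,-0.12,0,0,0,-0.15,0,0,0,-0.15,0])

```text
time: 22.32
position: [0.5298, -0.0398, 0.2257]
eef_rot: [0.79, 0.613, -0.001, 0.001]
ft_force: [0.5, -0.2, -0.3]
grip_width: 0.0002
```

```bash
python3 chk.py; ls pics
```

```text
t 22.3167 pos [ 0.5298 -0.0398  0.2257] F [ 0.53 -0.17 -0.27] togo tool x,y mm [-0.1 -3.9] turn -0.09 j7 0.11
wrist tube 2799 [[-0.0138, -0.0458, 0.071], [0.0001, 0.005, 0.0729], [0.0146, 0.0503, 0.0745]] ((0.00017759669572114944, 0.0013900958001613617), (0.029297206550836563, 0.09964805841445923), 0.4440181851387024) slopes [ 0.0008 -0.0026  0.0729]
tray z [0.042  0.0433 0.052 ]
scene tube 273 [[-0.0162, -0.0515, 0.0663], [-0.003, -0.0065, 0.0734], [0.0133, 0.0477, 0.0765]] ((-0.001512753777205944, -0.0009077265858650208), (0.1013401672244072, 0.03099723532795906), 89.55944061279297) slopes [ 0.0544 -0.0013  0.0732]
tray z [0.0423 0.0445 0.051 ]
side tube 347 [[-0.0173, -0.0498, 0.0663], [-0.0034, -0.0062, 0.0719], [0.0126, 0.0464, 0.0754]] ((-0.002132711000740528, -0.0009779185056686401), (0.10032438486814499, 0.03078453615307808), 89.95089721679688) slopes [0.0542 0.0062 0.0719]
tray z [0.0407 0.0427 0.049 ]
chk_scene184.png
chk_scene224.png
chk_side184.png
chk_side224.png
chk_wrist183.png
chk_wrist223.png
crop.png
scene.png
side.png
w0.png
w1.png
w1c.png
w2.png
w3.png
w5.png
w6.png
w7.png
w8.png
```

Locked down: the tray floor is at 42–43 mm and the tube top at 73 mm, level. One last look, plus a bystander check, then I'll hand in.

View pics/chk_wrist223.png

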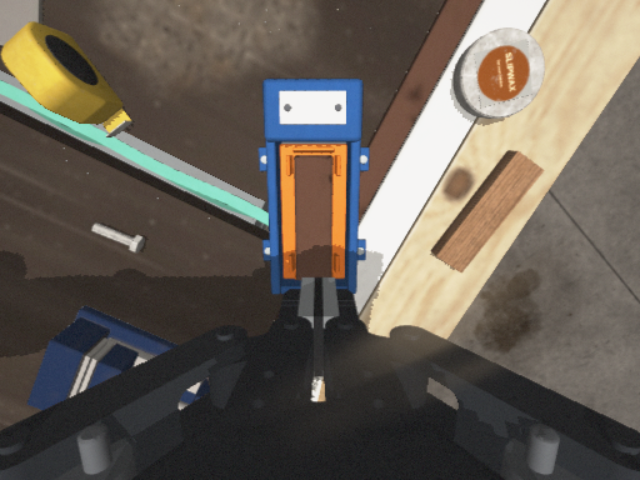

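Run:
```python
from h import *
m,p,d=cam("scene"); X=cloud(m,d); A=np.load("scene.npz")["X"]
for k,b in dict(tape=(270,280,320,335),box=(438,370,492,440),tin=(475,272,525,310)).items():
    x0,y0,x1,y1=[int(v*.64) for v in b]
    for n,Y in(("before",A),("after",X)):
        P=Y[y0:y1,x0:x1].reshape(-1,3); P=P[(P[:,2]>.01)&(P[:,2]<.08)]; print(k,n,len(P),P.mean(0).round(4))
r.job_done()
```

```text
tape before 582 [0.3504 0.1113 0.0394]
tape after 579 [0.3501 0.1104 0.0395]
box before 952 [ 0.4548 -0.238   0.0339]
box after 946 [ 0.4548 -0.2384  0.0342]
tin before 335 [0.7024 0.0263 0.0215]
tin after 336 [0.7025 0.0262 0.0214]
the job is handed in; nothing more can be done
```

The tube piece is stowed and the job is handed in, at about 22.5 s of the 61 s allowed.

- **Route:** A saw-guard post stood beside the start pose, so I took the arm up and round it on the inside. The readings showed no contact on the way.
- **Empty tray:** I pressed the locked tray to its soft stop (the highest reading was 16.4 N, against a limit of 28 N). It popped up when released, with its floor measured at 58 mm.
- **Tube piece:** I laid it in the raised tray within about 1 mm and 0.3° of square, and let go of it.
- **Loaded tray:** I pressed it on the tube's top to the same stop (up to 14.8 N) and let go. It stayed locked down, with the tray floor at 42–43 mm and the tube top at 73 mm, level.

The last picture shows the tube square in the lowered tray and the gripper clear of everything. Before-and-after positions of the screw carton, wax tin and tape measure agree within 1 mm, which is measurement noise. None of the last checks failed. The scene and side cameras put the tube 1–2 mm off centre, while the closer wrist camera shows it centred across the tray; that difference is within the 2 mm calibration.

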